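Fit the locking handle to the card box lid

TASK

Fit the handle with the steel T-foot to the lid of the wooden card box, so that the lid can be lifted by it: take it out of the rack, pass its foot through the slot in the lid, push it down against the spring, turn it a quarter turn and let the spring seat it in its groove, upright and crosswise to the slot. Work gently: feel for the slot and never force the handle or the box, leave the round-topped handle in the rack, leave the other things where they are, and let go of the handle at the end.

Things in the scene. Friction and masses are not known exactly. Their poses are not given: they have to be found in the camera images.
- handle: Lid handle, 80 mm tall, 70-140 g, upright in either pocket of the rack. Origin: centre of the underside of its foot; z up. Steel T-head 40 (x) x 12 (y) x 12 mm (z 0-12), round stem diameter 11 (z 12-46), wooden grip bar 50 (x) x 16 (y) x 34 mm (z 46-80), lengthwise along x like the T-head. Pinch the bar across its 16 mm. The same after a half turn.
- card_box: Closed wooden card box, fixed to the table, 200 (x) x 160 (y) mm, its lid 70 mm above the table. Origin: centre of its underside, z up. On the lid two dark battens along y, at x = +-50 mm, tops 78 mm high; between them lies a pale wooden slide 90 (x) x 110 (y) x 14 mm, which has the slot.
- slide_mid (a point): Middle of the slide's track (not of the slot), at the height of the slide's top, 84 mm above the table. The slot goes through the slide, 44 mm long (box x), 15 mm wide (box y). The slide is wedged fast in its track (it does not give to working forces): the slot's centre lies at box x = 0 but anywhere from box y = -8 to +8 mm of this point. Not measured: look or feel for it.
- spring_mid (a point): Top of the sprung plate under the slot, 66 mm above the table: it stops the foot while the T-head is still inside the slot. 2 N start it, 0.3 N more per mm; it bottoms 22 mm down. To turn (either way), the handle's origin must be below 54 mm above the table: push to about 50 mm (7 N), hold it there and turn. Pushes or pulls over 18 N are forcing.
- groove_mid (a point): Centre of the slide's underside at its track's middle, 70 mm above the table. Ribs 4 mm deep on the underside form a groove 16 mm wide along box y, centred on the slot. After a quarter turn, ease up: the spring lifts the T-head into it and holds it, handle's origin 58 mm above the table, its x along box y. At 54 mm it still lies on the ribs: align and centre it.
- rack: Wooden rack fixed to the table, 200 (x) x 70 (y) x 34 mm. Origin: centre of its underside. Two rectangular pockets 46 (x) x 18 (y) mm, 24 mm deep, at x = -45 and +45 mm, y = 0. One holds the T-foot handle, the other a similar handle with a round top; their feet stand 10 mm above the table.
- round_handle: Another handle, with a round wooden top of diameter 38 mm, in the rack's other pocket, 72 mm tall; origin: centre of its underside. Not needed; leave it there.
- counter: Dark wooden disc, diameter 26, 8 mm high, lying on the box lid beside the slide. Origin: centre of its underside.
- card_stack: Packet of cards, 75 x 50 x 14 mm. Origin: centre of its underside.
- tub: Plastic tub with red lid, 90 x 70 x 44 mm. Origin: centre of its underside.
- knob_cylinder: Wooden cylinder with a knob, diameter 36, 70 mm high. Origin: centre of its underside.
- pencil_cup: Blue cup, diameter 72, 85 mm high. Origin: centre of its underside.
- eraser: White eraser, 50 x 22 x 13 mm. Origin: centre of its underside.
- domino: Wooden tile, 60 x 30 x 12 mm. Origin: centre of its underside.
Not all that is in view belongs to the job. What is meant by the handle is not black, and is the larger of those in its own colour.

How it is judged:
On the way, in this order (a step that is already met when the one before it is completed fails the run):
1. the T-foot handle is lifted clear of the rack (z of handle in the frame of rack above 0.045 m), for 0.2 s.
2. its T-head is in the slot, lengthwise, pushed below the lid slide (angle between the x axis of handle and the x axis of card_box, either way round below 0.2 rad and z of handle in the frame of card_box below 0.054 m and horizontal distance between handle and card_box below 0.016 m), for 0.05 s.
At the end, for the whole second after the job is handed in: The T-foot handle is locked in the lid: its bar within 0.17 rad of crosswise to the slot, its foot's underside 56 to 60.5 mm above the box's underside (lifted into the groove by the spring), within 16 mm of the box's centre, upright within 0.1 rad, at rest and released (angle between the x axis of handle and the x axis of card_box, either way round above 1.4 rad and z of handle in the frame of card_box between 0.0562 and 0.0605 m and horizontal distance between handle and card_box below 0.016 m and angle between handle's own z axis and vertical below 0.1 rad and linear speed of handle below 0.01 m/s and contact force between handle and the fingers below 0.001 N); the robot touches nothing.
It fails at once if the handle is forced: more than 30 N between it and the box, summed over its contacts (seated, the spring itself makes 10 N of that) (contact force between handle and card_box above 30 N).
It fails at once if the box is pressed by the robot with more than 25 N (contact force between any of the fingers, the arm and card_box above 25 N).
It fails at once if the round-topped handle is moved more than 15 mm (distance of round_handle from where it was at the start of the episode above 0.015 m).
It fails at once if another thing is moved more than 20 mm (distance of any of counter, card_stack, tub, knob_cylinder, pencil_cup, eraser, domino from where it was at the start of the episode above 0.02 m).
It also fails if it takes over 70 s, if anything falls off the work surface, if the arm or the gripper's body presses on something with over 40 N, if the wrist force passes 120 N, or if a joint passes its speed limit or range.

ROBOT

A 6-joint arm with a two-finger parallel gripper is mounted at the origin on the work surface. World frame = base frame: x ahead of the robot, y to its left, z up, the work surface at z = 0. Lengths are in m, angles in rad, forces in N, time in s.
With the tool pointing down it reaches from about 0.25 to 0.775 m from the base axis. Payload 4 kg.
Tool frame: the origin (TCP) lies at the very end of the fingers, on their centre line; the grasp point (between the pads) lies 19 mm behind it; x points along the fingers, y is the direction in which the jaws open and shut, and the axes are right-handed (so a half turn about x gives the same grasp; the last joint's range is limited). The gripper opens to 94 mm and grips with 3 to 60 N. Pads are 16 mm wide; open, the fingers measure 119 mm over their backs; the gripper's body (75 mm by 177 mm) begins 78 mm behind the grasp point.
Start: joints at [1.002, 0.087, 1.371, -0, 1.684, -0.103], TCP at [0.247, 0.491, 0.206] pointing down, gripper open.
Joint ranges: [-3.1, 3.1], [-0.76, 2.03], [0.27, 2.55], [-1.08, 4.22], [0.17, 2.65], [-2.57, 2.57]. Speed limits (rad/s): [2.79, 2.79, 3.14, 3.14, 3.14, 3.14].

INTERFACE

Orientations are given as [roll, pitch, yaw] about the fixed x, y, z axes, in that order (R = Rz(yaw) Ry(pitch) Rx(roll)).
In Python, from bench import robot gives the robot as it stands.
- The arm moves only by the tool carry_out, never from a script. Its argument "targets" is a list of rows, each a list of 5 numbers: the closure, from 0 (fully open) to 1 (shut), then the shift along the tool's x, y, z in cm, then the turn about the tool's x in degrees. In form: [[fingers, tx, ty, tz, turn], ...]. A call has 1 to 20 rows; each row shifts and turns the commanded pose from where the row before left it, along the tool's axes as they then stand; what a row does not reach is not made up. A row lasts 1/10 s, in which the tool goes at most 50 mm and 8.59 degrees, less where a joint would pass 70% of its speed; a pose out of reach is approached as far as the arm can. A call is refused whole if a number of a shift passes 5 or a number of a turn 8.59, either way. A call with a gripper value outside its range is refused whole. The fingers move at their own pace and stop on an object; the grip force is fixed at half the most. Time passes only in rows, so rows that do not move let the fingers close. It gives the time, the measured TCP pose, the force and the opening at its end, in the units of the state.
- robot.get_obs(): the state, without advancing time (a new reading comes with each control period).
- robot.snapshot(name): name is "side" or "top"; returns a dict with "image" (384x512x3 uint8, red, green, blue), "camera_matrix" (3x3 intrinsics, pixels), "pose" (4x4, takes a point from camera to world coordinates). Camera axes: x right, y up, looking along -z (the intrinsics and any distortion apply to the point x, -y, -z); pixel columns grow to the right and rows downward; lengths in m; the calibration is good to about 2 mm. A picture is of the moment at which its call begins. There is no depth.
- robot.close_job(): hands the job in, once; it reports no verdict.
The state is a dict: "time": time; "joint_positions": joint angles; "qvel": joint speeds; "joint_torque": joint torques, N m; "tool_pos": TCP position; "ee_rot": TCP orientation; "wrist_force": force on the tool from outside, world axes, zero at the start; "wrist_torque": the same for the moment, N m; "width": finger opening in m.
Only numpy, scipy, OpenCV 4.12 (cv2) and the standard library are available. Lean on these libraries where they do the work, as an engineer would, in place of code of your own. Each camera call takes 0.05 s, during which the arm holds its last target. There are 200 camera calls.

## Working session

There is one attempt and no reset: what is moved stays moved. The work goes in short steps, Python scripts to look and compute and a tool call to move; the robot and the scene stay as the last step left them, time stands still between calls to the robot, and variables do not carry over. Pictures are saved under pics/ and viewed, about 8 in all and at most 12, crops included, and the job is handed in when it is done.

Besides the shell and the picture viewer there is one more tool, called as a command line: name --pt "numbers of a row" for each row, then --argument value for the rest. carry_out: Moves the arm, as the interface text tells. Its arguments: {"type":"object","properties":{"targets":{"type":"array","items":{"type":"array","items":{"type":"number"}}}},"required":["targets"]}

```bash
mkdir -p pics; cat > h.py <<'E'
import numpy as np, cv2, pickle
from bench import robot
def snap(n,f):
    s=robot.snapshot(n); pickle.dump(s,open(f'pics/{f}.pkl','wb')); cv2.imwrite(f'pics/{f}.png',s['image'][:,:,::-1]); return s
def proj(s,P):
    P=np.atleast_2d(P); T=np.linalg.inv(s['pose']); c=P@T[:3,:3].T+T[:3,3]
    c=c*[1,-1,-1]; u=c@np.array(s['camera_matrix']).T; return u[:,:2]/u[:,2:]
def ray(s,px,z):
    K=np.array(s['camera_matrix']); T=s['pose']
    d=np.linalg.inv(K)@np.array([px[0],px[1],1.]); d=T[:3,:3]@(d*[1,-1,-1]); o=T[:3,3]
    return o+d*(z-o[2])/d[2]
E
python3 - <<'E'
from h import *
a=snap('top','t0');b=snap('side','s0')
for s in(a,b): print(s['camera_matrix'],s['pose'].round(4), [k for k in s])
print(robot.get_obs())
E
```

```text
[[347.55203213   0.         255.77479437]
 [  0.         347.55203213 189.18173263]
 [  0.           0.           1.        ]] [[-0.0087  0.982  -0.1885  0.3889]
 [-0.9997 -0.0047  0.0221  0.0217]
 [ 0.0208  0.1886  0.9818  1.0124]
 [ 0.      0.      0.      1.    ]] ['image', 'camera_matrix', 'pose']
[[456.69613121   0.         253.62221732]
 [  0.         456.69613121 198.87373752]
 [  0.           0.           1.        ]] [[ 0.7863  0.3989 -0.4718  0.0263]
 [-0.6178  0.4996 -0.6072 -0.6589]
 [-0.0065  0.7689  0.6393  0.814 ]
 [ 0.      0.      0.      1.    ]] ['image', 'camera_matrix', 'pose']
{'time': 0.1, 'joint_positions': array([ 1.00190612e+00,  8.78598264e-02,  1.37206613e+00,  3.85851649e-06,
        1.68363293e+00, -1.03052562e-01]), 'qvel': array([ 0.0003787 ,  0.00015999, -0.00309235, -0.00048784,  0.00126456,
       -0.00109993]), 'joint_torque': array([ 2.41181668e-03, -3.41248119e+01, -3.03304446e+01,  7.19128805e-02,
        3.04341910e-02, -9.52721575e-05]), 'tool_pos': array([0.2467557 , 0.49098597, 0.20445164]), 'ee_rot': array([-1.67579923,  1.56883009, -2.14163644]), 'wrist_force': array([-0.27788389,  0.11874728,  0.50947916]), 'wrist_torque': array([ 0.00196815,  0.06726901, -0.01841392]), 'width': 0.09419047957725703}
```

View pics/t0.png

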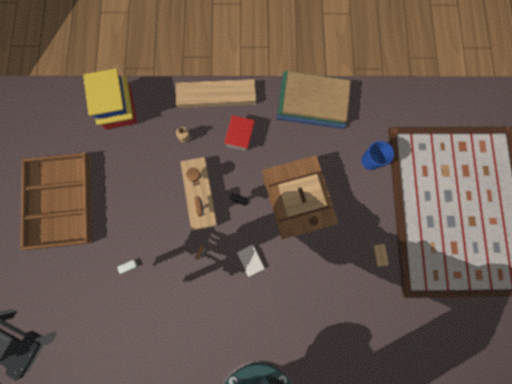

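View pics/s0.png

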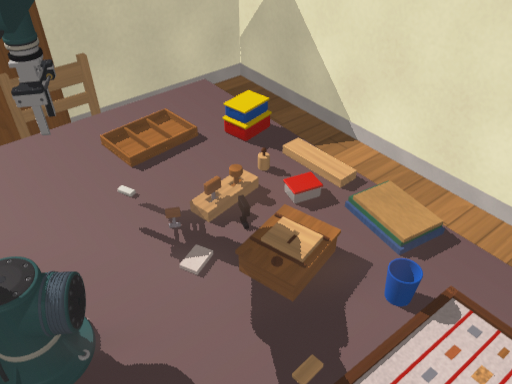

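The top view shows the rack at (198,193), with a round top at (193,175) and a bar at (199,206). The box is at (300,195), with its slot near (302,195). Handle lookalikes outside the rack:
- a black one at top (239,199), side (245,210)
- a small brown one at top (199,253), side (174,217)

My choice is the bar handle in the rack at top (199,206), side (212,185). I'll check it in a close crop.

```bash
python3 - <<'E'
import cv2,numpy as np
t=cv2.imread('pics/t0.png');s=cv2.imread('pics/s0.png')
a=cv2.resize(t[145:270,170:350],(800,556),interpolation=cv2.INTER_CUBIC)
b=cv2.resize(s[150:300,150:350],(800,600),interpolation=cv2.INTER_CUBIC)
cv2.imwrite('pics/c1.png',cv2.convertScaleAbs(a,alpha=1.5));cv2.imwrite('pics/c2.png',cv2.convertScaleAbs(b,alpha=1.4))
E
```

```text
(no output)
```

View pics/c1.png

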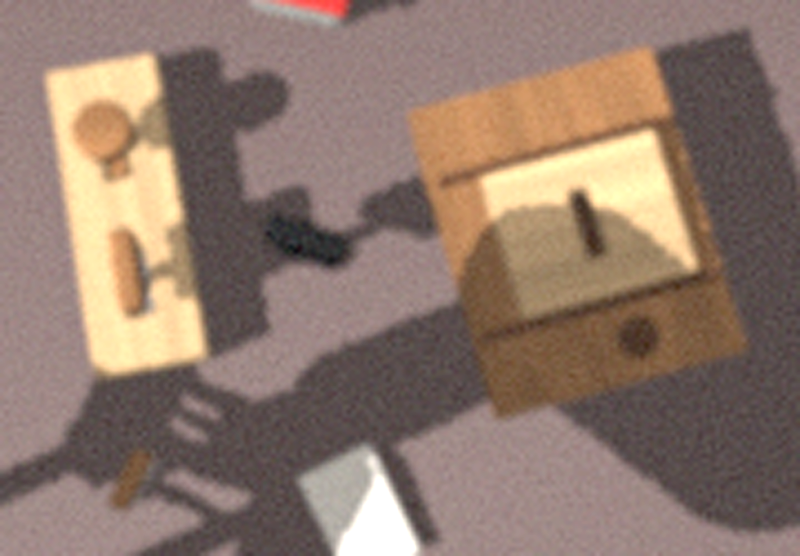

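View pics/c2.png

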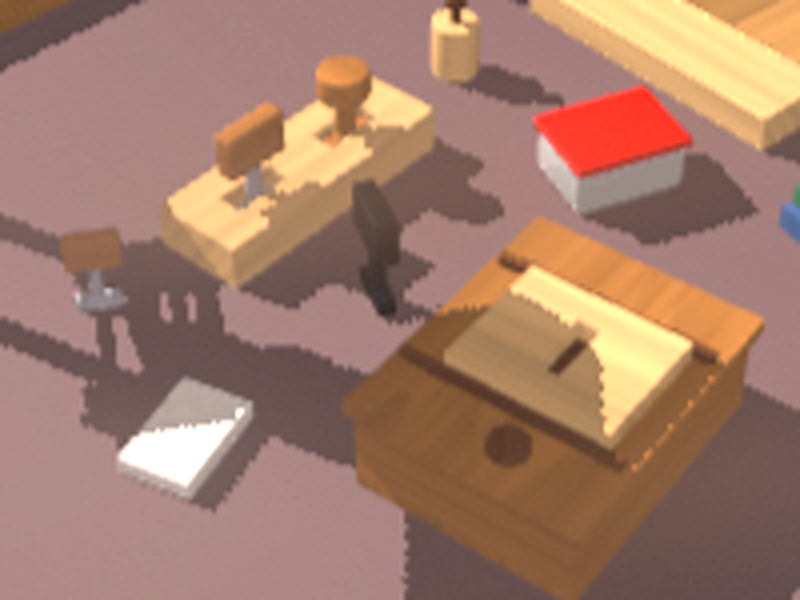

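The crop confirms it. The bar-topped, steel-stemmed brown handle in the rack is the larger of the brown ones; the loose brown one is smaller and the other is black. The slot is visible at crop (589,223). Next I'll fit the poses.

```bash
cat > fit.py <<'E'
from h import *
from scipy.optimize import least_squares
s=pickle.load(open('pics/t0.pkl','rb'))
f=lambda p:(np.array(p,float)+.5)/(800/180)-.5+[170,145]
def fit(L,px,p0):
    def g(p):
        c,d=np.cos(p[2]),np.sin(p[2]); W=np.c_[p[0]+c*L[:,0]-d*L[:,1],p[1]+d*L[:,0]+c*L[:,1],L[:,2]]
        return (proj(s,W)-px).ravel()
    r=least_squares(g,p0); return r.x, np.abs(r.fun).max()
# image: down ~ -X world, right ~ -Y world
lid=f([(410,108),(655,47),(748,348),(497,415)]);sl=f([(482,180),(657,125),(700,270),(522,320)])
Lb=np.array([(.1,.08,.07),(.1,-.08,.07),(-.1,-.08,.07),(-.1,.08,.07)])
Ls=np.array([(.045,.055,.084),(.045,-.055,.084),(-.045,-.055,.084),(-.045,.055,.084)])
print('lid',fit(Lb,lid,[.4,-.1,.2])); print('slide',fit(Ls,sl,[.4,-.1,.2]))
print('slot',ray(s,f((589,223)),.084), 'ends',ray(s,f((578,190)),.084),ray(s,f((600,256)),.084))
rk=f([(45,72),(155,53),(208,355),(97,378)])
Lr=np.array([(.1,.035,.034),(.1,-.035,.034),(-.1,-.035,.034),(-.1,.035,.034)])
p,e=fit(Lr,rk,[.4,.15,.2]);print('rack',p,e, 'pocket',p[:2]-.045*np.array([np.cos(p[2]),np.sin(p[2])]))
print('bar',ray(s,f((127,270)),.09))
c=ray(s,f((640,338)),.078); print('counter',c); print('black',ray(s,f((308,240)),.08))
E
python3 fit.py
```

```text
lid (array([ 0.55128474, -0.12001883,  0.25169991]), np.float64(0.4470994735112299))
slide (array([ 0.5508751 , -0.12597363,  0.26976424]), np.float64(1.2472027085543118))
slot [ 0.55096246 -0.1251196   0.084     ] ends [ 0.57157526 -0.11904031  0.084     ] [ 0.53051195 -0.13115103  0.084     ]
rack [0.56850657 0.16482392 0.18913301] 0.5050683884088585 pocket [0.52430902 0.15636358]
bar [0.52267874 0.15516452 0.09      ]
counter [ 0.48092567 -0.15474213  0.078     ]
black [0.54199681 0.04680427 0.08      ]
```

```bash
cat > go.py <<'E'
import sys
from h import *
from scipy.spatial.transform import Rotation as R
def state():
    o=robot.get_obs(); M=R.from_euler('xyz',o['ee_rot']).as_matrix(); return o,M
def delta(t,ang):  # jaw-axis target angle (deg, mod 180); turn first about tool x, then shift in NEW tool axes
    o,M=state(); a=np.degrees(np.arctan2(M[1,1],M[0,1]))
    d=((ang-a)+90)%180-90
    sgn=np.sign(M[2,0]); # tool x down -> -1
    turn=d*sgn; M2=M@R.from_euler('x',turn,degrees=True).as_matrix()
    print('jaw',a.round(2),'turn',turn.round(2),'old-axes cm',(M.T@(np.array(t)-o['tool_pos'])*100).round(2),'new-axes',(M2.T@(np.array(t)-o['tool_pos'])*100).round(2),'q6',o['joint_positions'][[0,5]].round(2),'tilt x',M[:,0].round(4),'F',o['wrist_force'].round(1),'tcp',o['tool_pos'].round(4),'w',o['width'].round(4),'t',o['time'])
if __name__=='__main__':
    v=list(map(float,sys.argv[1:])); delta(v[:3],v[3])
E
python3 go.py 0.5235 0.1558 0.14 100.8
```

```text
Traceback (most recent call last):
  File "go.py", line 13, in <module>
    v=list(map(float,sys.argv[1:])); delta(v[:3],v[3])
                                     ~~~~~^^^^^^^^^^^^
  File "go.py", line 11, in delta
    print('jaw',a.round(2),'turn',turn.round(2),'old-axes cm',(M.T@(np.array(t)-o['tool_pos'])*100).round(2),'new-axes',(M2.T@(np.array(t)-o['tool_pos'])*100).round(2),'q6',o['joint_positions'][[0,5]].round(2),'tilt x',M[:,0].round(4),'F',o['wrist_force'].round(1),'tcp',o['tool_pos'].round(4),'w',o['width'].round(4),'t',o['time'])
                                                                                                                                                                                                                                                                                                          ^^^^^^^^^^^^^^^^
AttributeError: 'float' object has no attribute 'round'
```

```bash
sed -i "s/o\['width'\].round(4)/round(o['width'],4)/" go.py; python3 go.py 0.5235 0.1558 0.14 100.8
```

```text
jaw 63.31 turn -37.49 old-axes cm [  6.47 -17.5   39.78] new-axes [  6.47 -38.1   20.91] q6 [ 1.  -0.1] tilt x [-0.0011 -0.0017 -1.    ] F [-0.3  0.1  0.5] tcp [0.2468 0.491  0.2045] w 0.0942 t 0.1
```

carry_out --pt "0 0 0 0 -7.5" --pt "0 0 0 0 -7.5" --pt "0 0 0 0 -7.5" --pt "0 0 0 0 -7.5" --pt "0 0 0 0 -7.5" --pt "0 0.6 -3.8 2.1 0" --pt "0 0.6 -3.8 2.1 0" --pt "0 0.6 -3.8 2.1 0" --pt "0 0.6 -3.8 2.1 0" --pt "0 0.6 -3.8 2.1 0" --pt "0 0.6 -3.8 2.1 0" --pt "0 0.6 -3.8 2.1 0" --pt "0 0.6 -3.8 2.1 0" --pt "0 0.6 -3.8 2.1 0" --pt "0 0.6 -3.8 2.1 0" --pt "0 0 0 0 0" --pt "0 0 0 0 0" --pt "0 0 0 0 0"

```text
time: 1.9
tool_pos: [0.5239, 0.1583, 0.1454]
ee_rot: [2.274, 1.57, 2.463]
wrist_force: [0.2, 0.5, -0.1]
width: 0.0942
```

```bash
python3 - <<'E'
from h import *
import go
go.delta([0.5235,0.1558,0.057],100.8)
t=snap('top','t1')['image'][:,:,::-1];s=snap('side','s1')['image'][:,:,::-1]
a=cv2.resize(t[140:240,165:265],(500,500),interpolation=cv2.INTER_CUBIC)
b=cv2.resize(s[120:270,140:290],(500,500),interpolation=cv2.INTER_CUBIC)
# slot zone too
cv2.imwrite('pics/c3.png',cv2.resize(cv2.convertScaleAbs(np.hstack([a,b]),alpha=1.5),(800,400)))
E
```

```text
jaw 100.86 turn 0.06 old-axes cm [ 8.84 -0.25 -0.09] new-axes [ 8.84 -0.25 -0.09] q6 [ 0.19 -1.57] tilt x [-7.e-04  5.e-04 -1.e+00] F [ 0.2  0.5 -0.1] tcp [0.5239 0.1583 0.1454] w 0.0942 t 1.9
```

View pics/c3.png

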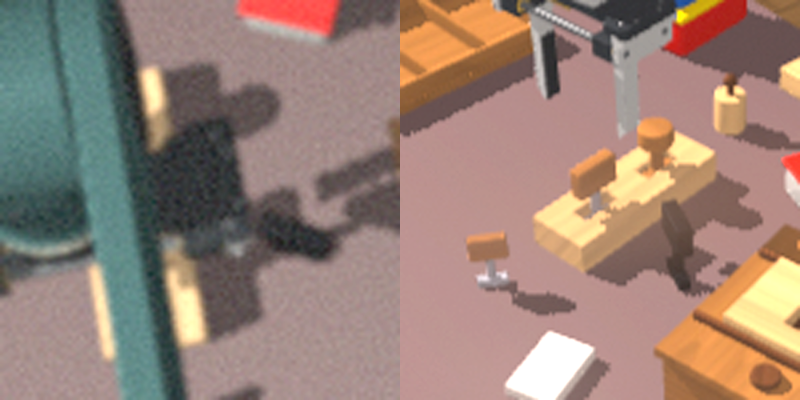

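The jaw axis lies square across the bar, with a finger on each side. Now I'll go down and grip.

carry_out --pt "0 0 -0.25 -0.1 0" --pt "0 1.5 0 0 0" --pt "0 1.5 0 0 0" --pt "0 1.5 0 0 0" --pt "0 1.5 0 0 0" --pt "0 1.5 0 0 0" --pt "0 1.3 0 0 0" --pt "0 0 0 0 0" --pt "0 0 0 0 0" --pt "1 0 0 0 0" --pt "1 0 0 0 0" --pt "1 0 0 0 0" --pt "1 0 0 0 0" --pt "1 0 0 0 0" --pt "1 0 0 0 0" --pt "1 0 0 0 0" --pt "1 0 0 0 0" --pt "1 0 0 0 0"

```text
time: 3.8
tool_pos: [0.5241, 0.1549, 0.0575]
ee_rot: [1.735, 1.571, 1.924]
wrist_force: [-0.2, 0.3, -0.5]
width: 0.0252
```

```bash
python3 go.py 0.5235 0.1558 0.057 100.8
```

```text
jaw 100.81 turn 0.01 old-axes cm [ 0.05  0.1  -0.04] new-axes [ 0.05  0.1  -0.04] q6 [ 0.18 -1.58] tilt x [-0.  0. -1.] F [-0.2  0.3 -0.5] tcp [0.5241 0.1549 0.0575] w 0.0252 t 3.8
```

Still closing, so I'll wait and then lift.

carry_out --pt "1 0 0 0 0" --pt "1 0 0 0 0" --pt "1 0 0 0 0" --pt "1 0 0 0 0" --pt "1 0 0 0 0"

```text
time: 4.3
tool_pos: [0.524, 0.1551, 0.0575]
ee_rot: [1.526, 1.57, 1.714]
wrist_force: [0.2, -0.1, -0.3]
width: 0.0159
```

carry_out --pt "1 -0.5 0 0 0" --pt "1 -1 0 0 0" --pt "1 -1.5 0 0 0" --pt "1 -1.5 0 0 0" --pt "1 -1.5 0 0 0" --pt "1 -1.5 0 0 0" --pt "1 -1.5 0 0 0" --pt "1 -1.5 0 0 0" --pt "1 -1 0 0 0" --pt "1 -0.5 0 0 0" --pt "1 0 0 0 0" --pt "1 0 0 0 0" --pt "1 0 0 0 0"

```text
time: 5.6
tool_pos: [0.5235, 0.1548, 0.1764]
ee_rot: [3.098, 1.569, -2.997]
wrist_force: [-0.7, -1.0, -0.9]
width: 0.0156
```

```bash
python3 go.py 0.551 -0.1252 0.178 105
```

```text
jaw 100.81 turn -4.19 old-axes cm [ -0.16 -28.02  -2.55] new-axes [ -0.16 -27.76  -4.59] q6 [ 0.18 -1.58] tilt x [-2.e-03 -3.e-04 -1.e+00] F [-0.7 -1.  -0.9] tcp [0.5235 0.1548 0.1764] w 0.0156 t 5.6
```

carry_out --pt "1 0 0 0 -4.1" --pt "1 0 -2 -0.33 0" --pt "1 0 -3 -0.5 0" --pt "1 0 -3 -0.5 0" --pt "1 0 -3 -0.5 0" --pt "1 0 -3 -0.5 0" --pt "1 0 -3 -0.5 0" --pt "1 0 -3 -0.5 0" --pt "1 0 -3 -0.5 0" --pt "1 0 -2.8 -0.46 0" --pt "1 0 -2 -0.3 0" --pt "1 1 0 0 0" --pt "1 1 0 0 0" --pt "1 1 0 0 0" --pt "1 0 0 0 0" --pt "1 0 0 0 0" --pt "1 0 0 0 0" --pt "1 0 0 0 0"

```text
time: 7.4
tool_pos: [0.5517, -0.1253, 0.1482]
ee_rot: [-0.515, 1.569, -0.254]
wrist_force: [0.2, 0.3, -0.2]
width: 0.0156
```

```bash
python3 - <<'E'
from h import *
import go
go.delta([0.551,-0.1252,0.145],104.9)
s=snap('side','s2');t=snap('top','t2')
b=s['image'][190:310,220:350,::-1]
cv2.imwrite('pics/c4.png',cv2.convertScaleAbs(cv2.resize(b,(650,600),interpolation=cv2.INTER_CUBIC),alpha=1.5))
print(proj(s,[0.551,-0.1252,.084]))
E
```

```text
jaw 104.94 turn 0.04 old-axes cm [ 0.32  0.03 -0.06] new-axes [ 0.32  0.03 -0.06] q6 [-0.32 -2.16] tilt x [ 1.4e-03 -4.0e-04 -1.0e+00] F [ 0.2  0.3 -0.2] tcp [ 0.5517 -0.1253  0.1482] w 0.0156 t 7.4
[[292.13052335 236.41728255]]
```

View pics/c4.png

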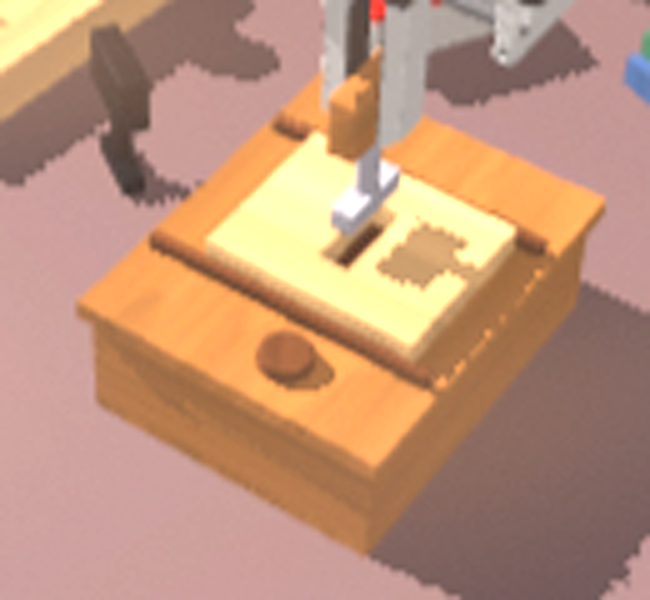

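The side crop shows the steel foot hanging above the slot at about (365,200), with the slot at about (358,243). I'll overlay the modelled slot and foot outlines to check both.

```bash
cat > ov.py <<'E'
from h import *
def rect(c,yaw,lx,ly,z):
    L=np.array([(1,1),(1,-1),(-1,-1),(-1,1)])*[lx/2,ly/2]; k,d=np.cos(yaw),np.sin(yaw)
    return np.c_[c[0]+k*L[:,0]-d*L[:,1],c[1]+d*L[:,0]+k*L[:,1],np.full(4,z)]
def draw(s,org,sc,size,rs):
    im=s['image'][:,:,::-1]; x,y=org; b=im[y:y+size[1]//sc,x:x+size[0]//sc]
    b=cv2.convertScaleAbs(cv2.resize(b,size,interpolation=cv2.INTER_CUBIC),alpha=1.3)
    for r,col in rs:
        p=((proj(s,r)-[x,y]+.5)*sc-.5); cv2.polylines(b,[np.round(p*8).astype(int)],True,col,1,cv2.LINE_AA,3)
    return b
E
python3 - <<'E'
from ov import *
yaw=.26; sl=(.551,-.1252); h=(.5517,-.1253)
s2=pickle.load(open('pics/s2.pkl','rb'));t0=pickle.load(open('pics/t0.pkl','rb'))
box=(.5512,-.1202)
g,r,b=(0,255,0),(0,0,255),(255,0,0)
R=[(rect(sl,yaw,.044,.015,.084),g),(rect(h,yaw,.04,.012,.1007),r),(rect(box,yaw,.09,.11,.084),b),(rect(box,yaw,.2,.16,.07),b)]
A=draw(s2,(255,200),8,(400,600),R); B=draw(t0,(275,160),8,(400,600),[R[0],R[2],R[3]])
cv2.imwrite('pics/c5.png',np.hstack([A,B]))
E
```

```text
(no output)
```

View pics/c5.png

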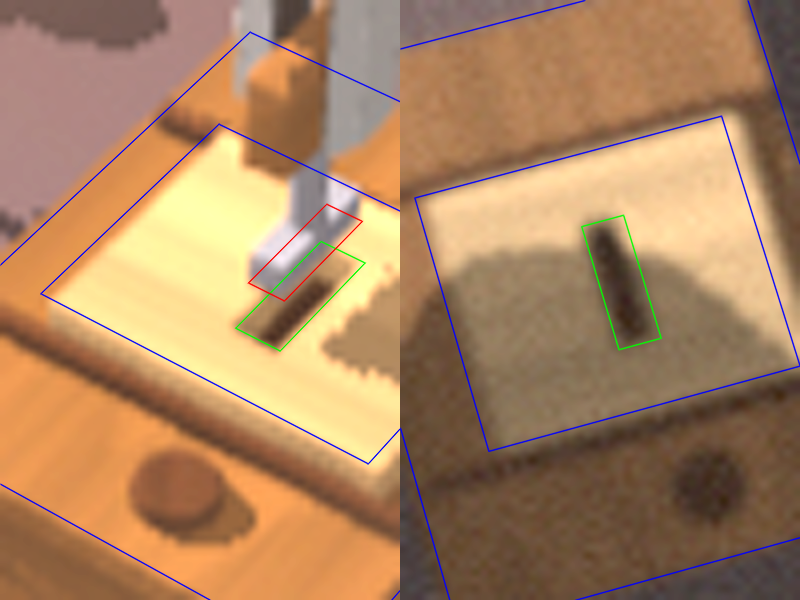

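The slot outline fits to within about 1 mm, and the slide and slot sit about 5 mm toward box −y. The foot is also within about 1 mm of its modelled place. Now I'll lower it gently and feel.

carry_out --pt "1 0.4 0 -0.06 0" --pt "1 0.4 0 0 0" --pt "1 0.4 0 0 0" --pt "1 0.2 0 0 0" --pt "1 0 0 0 0" --pt "1 0 0 0 0" --pt "1 0 0 0 0"

```text
time: 8.2
tool_pos: [0.5508, -0.1257, 0.1336]
ee_rot: [-0.289, 1.57, -0.029]
wrist_force: [0.0, -0.4, -1.1]
width: 0.016
```

```bash
python3 go.py 0.551 -0.1252 0.1315 104.9
```

```text
jaw 104.91 turn 0.01 old-axes cm [0.21 0.05 0.03] new-axes [0.21 0.05 0.03] q6 [-0.32 -2.16] tilt x [ 4.e-04 -0.e+00 -1.e+00] F [ 0.  -0.4 -1.1] tcp [ 0.5508 -0.1257  0.1336] w 0.016 t 8.2
```

carry_out --pt "1 0.1 0 0 0" --pt "1 0.1 0 0 0" --pt "1 0.1 0 0 0" --pt "1 0.1 0 0 0" --pt "1 0 0 0 0" --pt "1 0 0 0 0"

```text
time: 8.8
tool_pos: [0.5506, -0.1257, 0.1294]
ee_rot: [1.809, 1.571, 2.069]
wrist_force: [-0.5, -0.3, -0.7]
width: 0.016
```

carry_out --pt "1 0.1 0 0 0" --pt "1 0.1 0 0 0" --pt "1 0.1 0 0 0" --pt "1 0.1 0 0 0" --pt "1 0 0 0 0" --pt "1 0 0 0 0"

```text
time: 9.4
tool_pos: [0.5507, -0.1257, 0.1254]
ee_rot: [1.626, 1.571, 1.886]
wrist_force: [-0.0, 0.7, -0.8]
width: 0.016
```

In the slot, with no resistance at a foot height of about 78 mm. Continuing down.

carry_out --pt "1 0.15 0 0 0" --pt "1 0.15 0 0 0" --pt "1 0.15 0 0 0" --pt "1 0.15 0 0 0" --pt "1 0.15 0 0 0" --pt "1 0.15 0 0 0" --pt "1 0.15 0 0 0" --pt "1 0.15 0 0 0" --pt "1 0 0 0 0" --pt "1 0 0 0 0"

```text
time: 10.4
tool_pos: [0.5507, -0.1257, 0.1135]
ee_rot: [0.14, 1.571, 0.4]
wrist_force: [0.2, -0.2, -0.7]
width: 0.0156
```

carry_out --pt "1 0.15 0 0 0" --pt "1 0.15 0 0 0" --pt "1 0.15 0 0 0" --pt "1 0.15 0 0 0" --pt "1 0.15 0 0 0" --pt "1 0.15 0 0 0" --pt "1 0 0 0 0" --pt "1 0 0 0 0"

```text
time: 11.2
tool_pos: [0.5508, -0.1257, 0.1047]
ee_rot: [-0.221, 1.57, 0.039]
wrist_force: [-0.8, 1.3, 3.2]
width: 0.0157
```

carry_out --pt "1 0.15 0 0 0" --pt "1 0.15 0 0 0" --pt "1 0.15 0 0 0" --pt "1 0.15 0 0 0" --pt "1 0.15 0 0 0" --pt "1 0 0 0 0" --pt "1 0 0 0 0"

```text
time: 11.9
tool_pos: [0.5508, -0.1257, 0.0974]
ee_rot: [-0.333, 1.57, -0.073]
wrist_force: [-0.9, 1.1, 5.6]
width: 0.0157
```

```bash
python3 go.py 0.551 -0.1252 0.0975 104.9; python3 - <<'E'
from h import *
s=snap('side','s3')
E
```

```text
jaw 104.91 turn 0.01 old-axes cm [-0.01  0.04  0.03] new-axes [-0.01  0.04  0.03] q6 [-0.32 -2.16] tilt x [ 6.e-04 -0.e+00 -1.e+00] F [-0.9  1.1  5.6] tcp [ 0.5508 -0.1257  0.0974] w 0.0157 t 11.9
```

carry_out --pt "1 0 0 0 4" --pt "1 0 0 0 5" --pt "1 0 0 0 5" --pt "1 0 0 0 5" --pt "1 0 0 0 5" --pt "1 0 0 0 5" --pt "1 0 0 0 0"

```text
time: 12.65
tool_pos: [0.5515, -0.1266, 0.0978]
ee_rot: [-0.428, 1.568, -0.676]
wrist_force: [-0.6, -0.5, 5.4]
width: 0.0155
```

```bash
python3 go.py 0.5508 -0.1257 0.0975 14.9
```

```text
jaw 75.82 turn 60.92 old-axes cm [ 0.03  0.07 -0.09] new-axes [ 0.03 -0.05 -0.1 ] q6 [-0.33 -1.65] tilt x [ 0.0024 -0.0019 -1.    ] F [-0.6 -0.5  5.4] tcp [ 0.5515 -0.1266  0.0978] w 0.0155 t 12.65
```

Turning freely. I'll finish the quarter turn.

carry_out --pt "1 0 0 0 5" --pt "1 0 0 0 5" --pt "1 0 0 0 5" --pt "1 0 0 0 5" --pt "1 0 0 0 5" --pt "1 0 0 0 5" --pt "1 0 0 0 5" --pt "1 0 0 0 5" --pt "1 0 0 0 5" --pt "1 0 0 0 5" --pt "1 0 0 0 5" --pt "1 0 0 0 5" --pt "1 0 0 0 1" --pt "1 0 0 0 0" --pt "1 0 0 0 0" --pt "1 0 0 0 0"

```text
time: 14.25
tool_pos: [0.5504, -0.1265, 0.0974]
ee_rot: [-0.499, 1.569, -1.81]
wrist_force: [-1.8, -0.2, 6.2]
width: 0.0158
```

```bash
python3 go.py 0.5508 -0.1257 0.0975 14.9
```

```text
jaw 14.9 turn -0.0 old-axes cm [-0.01  0.06 -0.07] new-axes [-0.01  0.06 -0.07] q6 [-0.33 -0.59] tilt x [-4.0e-04 -1.5e-03 -1.0e+00] F [-1.8 -0.2  6.2] tcp [ 0.5504 -0.1265  0.0974] w 0.0158 t 14.25
```

carry_out --pt "1 -0.1 0.03 -0.05 0" --pt "1 -0.1 0.03 0 0" --pt "1 -0.1 0 0 0" --pt "1 -0.1 0 0 0" --pt "1 -0.1 0 0 0" --pt "1 -0.1 0 0 0" --pt "1 0 0 0 0" --pt "1 0 0 0 0"

```text
time: 15.05
tool_pos: [0.5514, -0.1254, 0.103]
ee_rot: [0.526, 1.57, -0.785]
wrist_force: [-0.9, -1.9, 5.2]
width: 0.0155
```

```bash
python3 go.py 0.5508 -0.1257 0.1055 14.9
```

```text
jaw 14.9 turn 0.0 old-axes cm [-0.25 -0.06  0.01] new-axes [-0.25 -0.06  0.01] q6 [-0.32 -0.58] tilt x [ 7.e-04 -7.e-04 -1.e+00] F [-0.9 -1.9  5.2] tcp [ 0.5514 -0.1254  0.103 ] w 0.0155 t 15.05
```

carry_out --pt "1 -0.1 0 0 0" --pt "1 -0.1 0 0 0" --pt "1 0 0 0 0" --pt "1 0 0 0 0" --pt "1 0 0 0 0"

```text
time: 15.55
tool_pos: [0.5514, -0.1251, 0.105]
ee_rot: [1.197, 1.57, -0.114]
wrist_force: [0.0, -2.2, 4.5]
width: 0.0159
```

```bash
python3 go.py 0.5508 -0.1257 0.1055 14.9;  python3 - <<'E'
from ov import *
s=snap('side','s4'); print(robot.get_obs()['wrist_torque'])
b=draw(s,(250,170),8,(560,600),[])
cv2.imwrite('pics/c6.png',b)
E
```

```text
jaw 14.91 turn 0.01 old-axes cm [-0.05 -0.08  0.04] new-axes [-0.05 -0.08  0.04] q6 [-0.32 -0.58] tilt x [ 8.e-04 -1.e-04 -1.e+00] F [ 0.  -2.2  4.5] tcp [ 0.5514 -0.1251  0.105 ] w 0.0159 t 15.55
[-0.59685186  0.01271934  0.00254393]
```

View pics/c6.png

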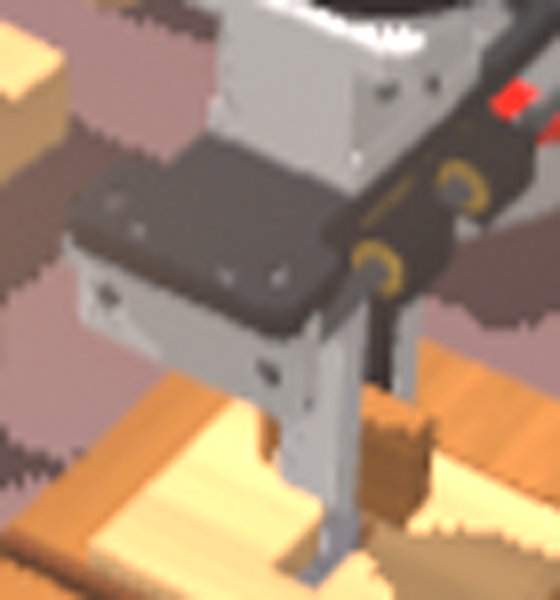

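The gripper holds the bar crosswise, with the stem passing into the slot. There is a small sideways force of about 2 N, so I'll re-centre by 0.8 mm and ease up the rest.

carry_out --pt "1 0 0 0.08 0" --pt "1 -0.1 0 0 0" --pt "1 -0.1 0 0 0" --pt "1 0 0 0 0" --pt "1 0 0 0 0" --pt "1 0 0 0 0"

```text
time: 16.2
tool_pos: [0.5514, -0.1253, 0.1055]
ee_rot: [-3.03, 1.569, 1.943]
wrist_force: [5.9, -0.8, -7.9]
width: 0.0154
```

```bash
python3 go.py 0.5508 -0.1257 0.1055 14.9
```

```text
jaw 14.92 turn 0.02 old-axes cm [ 0.   -0.07  0.02] new-axes [ 0.   -0.07  0.02] q6 [-0.32 -0.58] tilt x [-5.0e-04  1.4e-03 -1.0e+00] F [ 5.9 -0.8 -7.9] tcp [ 0.5514 -0.1253  0.1055] w 0.0154 t 16.2
```

Seated against the top at TCP 105.5 mm, foot about 58 mm. I'll relax the pull and release.

carry_out --pt "1 0.1 0 0 0" --pt "1 0 0 0 0" --pt "1 0 0 0 0"

```text
time: 16.5
tool_pos: [0.5514, -0.1253, 0.1055]
ee_rot: [2.935, 1.57, 1.624]
wrist_force: [5.4, 0.7, -6.6]
width: 0.0158
```

carry_out --pt "1 0.08 -0.05 0 0" --pt "1 0 0 0 0" --pt "1 0 0 0 0"

```text
time: 16.8
tool_pos: [0.5513, -0.1254, 0.1055]
ee_rot: [2.013, 1.569, 0.703]
wrist_force: [3.9, 1.5, -4.7]
width: 0.0158
```

carry_out --pt "1 0.1 0.05 0 0" --pt "1 0.1 0.05 0 0" --pt "1 0 0 0 0" --pt "1 0 0 0 0"

```text
time: 17.2
tool_pos: [0.5515, -0.1254, 0.104]
ee_rot: [-2.714, 1.57, 2.259]
wrist_force: [-0.5, 2.3, 5.2]
width: 0.0157
```

carry_out --pt "1 -0.1 0 -0.04 0" --pt "1 0 0 0 0" --pt "1 0 0 0 0"

```text
time: 17.5
tool_pos: [0.5515, -0.1254, 0.1042]
ee_rot: [-1.741, 1.57, -3.051]
wrist_force: [-0.8, 1.6, 3.1]
width: 0.0161
```

Near neutral now. I'll open a little at a time and then all the way.

carry_out --pt "0.75 0 0 0 0" --pt "0.7 0 0 0 0" --pt "0.5 0 0 0 0" --pt "0.3 0 0 0 0" --pt "0.1 0 0 0 0" --pt "0 0 0 0 0" --pt "0 0 0 0 0" --pt "0 0 0 0 0" --pt "0 0 0 0 0" --pt "0 0 0 0 0" --pt "0 0 0 0 0" --pt "0 0 0 0 0" --pt "0 0 0 0 0"

```text
time: 18.8
tool_pos: [0.5517, -0.1253, 0.1042]
ee_rot: [3.021, 1.571, 1.711]
wrist_force: [-0.3, -0.5, -0.4]
width: 0.0939
```

carry_out --pt "0 -1 0 0 0" --pt "0 -2 0 0 0" --pt "0 -3 0 0 0" --pt "0 -3 0 0 0" --pt "0 -3 0 0 0" --pt "0 -2 0 0 0" --pt "0 0 -4 0 0" --pt "0 0 -4 0 0" --pt "0 0 -4 0 0" --pt "0 0 0 0 0" --pt "0 0 0 0 0" --pt "0 0 0 0 0"

```text
time: 20.0
tool_pos: [0.4366, -0.1561, 0.2447]
ee_rot: [1.249, 1.569, -0.061]
wrist_force: [-0.2, 0.0, -0.9]
width: 0.0944
```

```bash
python3 - <<'E'
from ov import *
s=snap('side','s5'); t=snap('top','t5'); yaw=.26; c=(.551,-.1252)
g,b=(0,255,0),(255,0,0)
for_ =[(rect(c,yaw,.016,.05,.138),g),(rect(c,yaw,.016,.05,.104),b)]
A=draw(s,(255,180),8,(400,600),for_); B=draw(t,(275,160),8,(400,600),for_)
cv2.imwrite('pics/c7.png',np.hstack([A,B]))
E
```

```text
(no output)
```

View pics/c7.png

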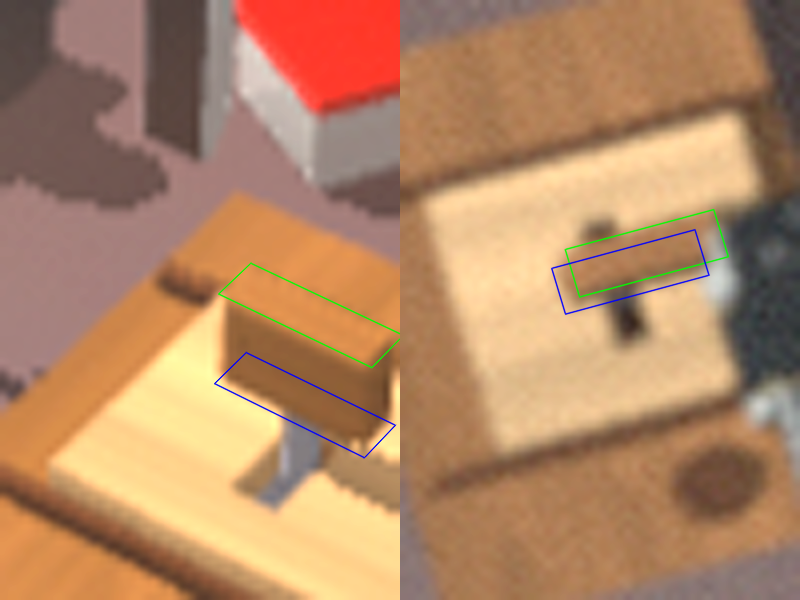

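The bar is crosswise, centred on the slot, with the gripper clear. I'll check uprightness and height in one larger crop, raw beside the model.

```bash
python3 - <<'E'
from ov import *
s=pickle.load(open('pics/s5.pkl','rb')); yaw=.26; c=(.551,-.1252); g=(0,255,0)
r1,r2=rect(c,yaw,.016,.05,.138),rect(c,yaw,.016,.05,.104)
R=[(r1,g),(r2,g)]+[(np.array([r1[i],r2[i]]),g) for i in range(4)]
A=draw(s,(275,203),12,(396,600),[]); B=draw(s,(275,203),12,(396,600),R)
cv2.imwrite('pics/c8.png',np.hstack([A,B]))
E
```

```text
(no output)
```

View pics/c8.png

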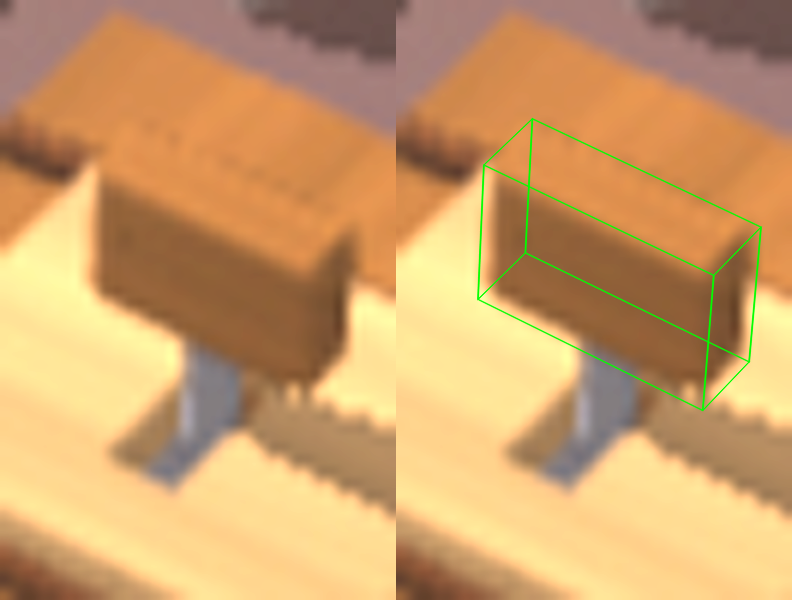

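The model and image agree on position and height to about 1 mm, and the tilt is within a degree or two. The stem stands in the slot, and the gripper is open and away. Handing in.

```bash
python3 -c "
from bench import robot
o=robot.get_obs();print(o['time'],o['wrist_force'].round(1),o['width']);print(robot.close_job())"
```

```text
20.1 [-0.2  0.1 -0.1] 0.09407984152274354
the job is handed in; nothing more can be done
None
```

The T-foot handle is fitted in the lid and released, and the job was handed in at about 20 s. No verdict was reported.

- **Insertion:** I lifted the handle from the rack and lowered it through the slot, which sits about 5 mm toward box −y, without touching the edges noticeably. I pushed it to about 50 mm against roughly 6.5 N of spring force, turned it 90°, and eased it up.
- **Seating:** It stopped firmly with its foot at about 58 mm, worked out from the tool height. The pull at that stop read at most about 8 N up and 6 N sideways. I relaxed most of that before opening the gripper.
- **Last pictures:** The bar is crosswise to the slot and centred on it. Its height agrees with the model to about 1 mm.
- **Disagreement:** The bar looks slightly smaller than the modelled block, I think because its edges are rounded. Its edge slopes gave a tilt of about 1–2° from two edges, but the side edges were noisier, at 0.02–0.08 rad, so the picture alone does not show it is perfectly upright.
- **Not checked:** I did not measure again whether the round-topped handle and the other things stayed put. The arm kept clear of them by plan.

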